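# Slip-test the amplifier's feet

## Task

Slip-test the amplifier's four feet: tip the wooden plate they stand on, near edge down, to a slope of about 20 degrees (its near knob is there to be pressed), so that the feet with hardened soles slip off into the black catch tray while the sound ones hold. Then bring the plate back to level and move the feet that held across onto the dark metal shelf behind it, standing upright and fully off the plate; leave the worn ones in the tray, and leave the screwdriver and the screw cup where they are.

Things in the scene. Friction and masses are not known exactly. Their poses are not given: they have to be found in the camera images.
- slip_table: slip-test table, a fixed grey bench fixture, 290 x 213 mm, 90 mm high. Origin on the bench under its tilting axis; -x is the near side, z up. In its frame (mm): axis along y at z 70; dark wooden plate x -70 to 70, y -93 to 93; black catch tray x -155 to -56, y -98 to 98; shelf x 73 to 129, y -94 to 94. The right cheek (y -99) has a scale with a mark every 5 degrees, the longest at 20, and a pointer
- tilt_plate (a joint): slope of the plate in rad: 0 level (a stop, where it starts), growing as its near edge goes down and its far edge rises, to a stop at 0.62; 20 degrees is 0.35. It turns stiffly and stays where it is left: 3 to 4 N on the near knob tips it, about 6 N on the far knob brings it back
- plate_mid (a point): middle of the top of the dark wooden plate (140 x 186 mm), 80 mm above the bench when level; moves with the plate. The feet start 14 mm before to 22 mm beyond the middle, side by side at y about -73, -38, 38, 73 mm: two either side of the line of the two knobs, with 20 mm free from that line to the inner feet, so a pressing finger can stay clear of feet that slide
- near_knob (a point): centre of the top of the black press knob (23 mm across, 11 mm high) on the plate's near tongue (26 mm wide), on the centre line 100 mm before the tilting axis, 91 mm above the bench when level. Pressed down it tips the plate; it comes about 36 mm lower at 20 degrees
- far_knob (a point): centre of the top of the like knob on the plate itself, on the centre line 54 mm beyond the tilting axis, 91 mm above the bench when level, about 17 mm higher at 20 degrees. Pressed down it brings the plate back to its level stop
- tray_mid (a point): centre of the floor of the black catch tray in front of and partly under the plate's near edge, 11 mm above the bench; inside 93 x 190 mm, its near wall reaches 48 mm and its side walls 38 mm above the bench
- shelf_mid (a point): centre of the floor of the dark metal shelf behind the plate, 78 mm above the bench (2 mm below the level plate's top), 101 mm beyond the tilting axis, axes as slip_table. Open towards the plate, rims 12 mm high on the other sides. A foot stands fully on it with its centre 88 to 114 mm beyond the axis
- foot_a_mid (a point): one of four amplifier feet that look alike: aluminium disc with a rubber sole, 28 mm across, 20 mm high, 25 to 50 g. The point is its centre, 10 mm above the sole; z is its axis. Which foot starts in which place is random
- foot_b_mid (a point): one of four amplifier feet that look alike: aluminium disc with a rubber sole, 28 mm across, 20 mm high, 25 to 50 g. The point is its centre, 10 mm above the sole; z is its axis. Two of the four have hardened soles that start to slip on the plate at 8 to 10 degrees; looks do not tell which
- foot_c_mid (a point): one of four amplifier feet that look alike: aluminium disc with a rubber sole, 28 mm across, 20 mm high, 25 to 50 g. The point is its centre, 10 mm above the sole; z is its axis. Two of the four have sound soles, which hold on the plate up to 26 degrees or more; looks do not tell which
- foot_d_mid (a point): one of four amplifier feet that look alike: aluminium disc with a rubber sole, 28 mm across, 20 mm high, 25 to 50 g. The point is its centre, 10 mm above the sole; z is its axis
- screwdriver: loose screwdriver with a dark and orange handle, 178 mm long, 31 mm thick, lying beyond the fixture on the left; leave it. Origin under its middle, long axis y
- screw_cup: loose shallow clear cup with screws, 58 mm across, 30 mm high, standing beyond the fixture; leave it. Origin under its centre

How it is judged (in metres and radians):
On the way:
1. the plate stands at the test slope (17 to 25 degrees), the worn feet have slipped into the catch tray and the sound feet still stand on the plate (value of joint tilt_plate between 0.295 and 0.44 rad and x of foot_b_mid in the frame of slip_table between -0.158 and -0.053 m and y of foot_b_mid in the frame of slip_table between -0.1 and 0.1 m and z of foot_b_mid in the frame of slip_table between 0 and 0.045 m and x of foot_d_mid in the frame of slip_table between -0.158 and -0.053 m and y of foot_d_mid in the frame of slip_table between -0.1 and 0.1 m and z of foot_d_mid in the frame of slip_table between 0 and 0.045 m and x of foot_a_mid in the frame of slip_table between -0.065 and 0.07 m and y of foot_a_mid in the frame of slip_table between -0.096 and 0.096 m and z of foot_a_mid in the frame of slip_table between 0.065 and 0.135 m and x of foot_c_mid in the frame of slip_table between -0.065 and 0.07 m and y of foot_c_mid in the frame of slip_table between -0.096 and 0.096 m and z of foot_c_mid in the frame of slip_table between 0.065 and 0.135 m), for 0.5 s.
At the end, for the whole second after the job is handed in: The plate is level again (within 3 degrees), both feet that held stand upright on the shelf behind it (centre at least 8 mm past the plate's far edge, inside the shelf's rim), both feet that slipped lie inside the catch tray, and all four are at rest (value of joint tilt_plate below 0.05 rad and x of foot_b_mid in the frame of slip_table between -0.158 and -0.053 m and y of foot_b_mid in the frame of slip_table between -0.1 and 0.1 m and z of foot_b_mid in the frame of slip_table between 0 and 0.045 m and x of foot_d_mid in the frame of slip_table between -0.158 and -0.053 m and y of foot_d_mid in the frame of slip_table between -0.1 and 0.1 m and z of foot_d_mid in the frame of slip_table between 0 and 0.045 m and x of foot_a_mid in the frame of slip_table between 0.078 and 0.132 m and y of foot_a_mid in the frame of slip_table between -0.098 and 0.098 m and z of foot_a_mid in the frame of slip_table between 0.082 and 0.096 m and angle between each of foot_a_mid, foot_c_mid's own z axis and vertical below 0.2 rad and x of foot_c_mid in the frame of slip_table between 0.078 and 0.132 m and y of foot_c_mid in the frame of slip_table between -0.098 and 0.098 m and z of foot_c_mid in the frame of slip_table between 0.082 and 0.096 m and linear speed of each of foot_b, foot_d, foot_a, foot_c below 0.02 m/s); the robot touches nothing.
It fails at once if the screwdriver is pushed more than 30 mm (distance of screwdriver from where it was at the start of the episode above 0.03 m).
It fails at once if the screw cup is pushed more than 30 mm (distance of screw_cup from where it was at the start of the episode above 0.03 m).
It also fails if it takes over 51 s, if anything falls off the work surface, if the arm or the gripper's body presses on something with over 40 N, if the wrist force passes 120 N, or if a joint passes its speed limit or range.

## Robot

A 6-joint arm with a two-finger parallel gripper is mounted at the origin on a cart in front of the work surface, level with it; the furniture and walls round the work are solid. World frame = base frame: x ahead of the robot, y to its left, z up, the work surface at z = 0. Lengths are in m, angles in degrees, forces in N, time in s.
With the tool pointing down it reaches from about 0.35 to 0.875 m from the base axis. Payload 4.2 kg.
Tool frame: the origin (TCP) lies at the very end of the fingers, on their centre line; the grasp point (between the pads) lies 19 mm behind it; z points along the fingers, y is the line along which they close (so a half turn about z gives the same grasp; the last joint's range is limited). The gripper opens to 87 mm and grips with 3 to 60 N. Pads are 19 mm wide; open, the fingers measure 117 mm over their backs; the gripper's body (75 mm by 190 mm) begins 51 mm behind the grasp point.
Start: joints at [90.791, 22.042, 0.453, 0, -68.411, -14.817], TCP at [0.151, 0.606, 0.223] pointing down, gripper open.
Joint ranges: [-179.83, 179.83], [-69.29, 118.12], [-61.27, 80.66], [-181.25, 117.63], [-171.15, -9.14], [-177.46, 177.46]. Speed limits (degrees/s): [159.86, 159.86, 180, 180, 180, 180].

## Interface

Orientations are given as a 3x3 rotation matrix whose columns are the frame's x, y, z axes.
In Python, from station import monitor, cams, ticket gives the robot as it stands.
- The arm moves only by the tool drive_tool, never from a script. Its argument "moves" is a list of rows, each an object with "delta_pos": the shift along the tool's x, y, z in mm, a list of three; "turn": the turn about the tool's z in rad; "claw": the opening, from 0 (shut) to 1 (fully open). A call has 1 to 12 rows; each row shifts and turns the commanded pose from where the row before left it, along the tool's axes as they then stand; what a row does not reach is not made up. A row lasts 1/8 s, in which the tool goes at most 62.5 mm and 10.7 degrees, less where a joint would pass 70% of its speed; a pose out of reach is approached as far as the arm can. A call is refused whole if a number of a shift passes 62.5 or a number of a turn 0.188, either way. A call with a gripper value outside its range is refused whole. The fingers move at their own pace and stop on an object; the grip force is fixed at half the most. Time passes only in rows, so rows that do not move let the fingers close. It gives the time, the measured TCP pose, the force, the opening and the grip force at its end, in the units of the state.
- monitor.sense(): the state, without advancing time (a new reading comes with each control period).
- cams.capture(name): name is "scene" or "top"; returns a dict with "color" (400x640x3 uint8, red, green, blue), "range_z" (400x640 float32, m along the optical axis (not along the pixel's ray), 0 where there is no reading), "vertical_fov" (degrees; the focal length in pixels is half the picture's height over the tangent of half this angle, whatever the lens; pixels are square), "cx", "cy" (the principal point, pixels), "extrinsics" (4x4, takes a point from camera to world coordinates). Camera axes: x right, y down, z forward; pixel columns grow to the right and rows downward; lengths in m; the calibration is good to about 2 mm. A picture is of the moment at which its call begins.
- ticket.finish_job(): hands the job in; it is judged then, once.
The state is a dict: "time_s": time; "joints": joint angles; "joint_velocities": joint speeds; "effort": joint torques, N m; "tcp_pos": TCP position; "ee_rot": TCP orientation; "wrist_force": force on the tool from outside, world axes, zero at the start; "moment": the same for the moment, N m; "gripper_width": opening from 0.0 (shut) to 1.0 (fully open); "gripper_force": force on a finger pad.
Only numpy, scipy, OpenCV 4.12 (cv2) and the standard library are available. Lean on these libraries where they do the work, as an engineer would, in place of code of your own. Each camera call takes 0.05 s, during which the arm holds its last target. There are 200 camera calls.

## Working session

There is one attempt and no reset: what is moved stays moved. The work goes in short steps, Python scripts to look and compute and a tool call to move; the robot and the scene stay as the last step left them, time stands still between calls to the robot, and variables do not carry over. Pictures are saved under pics/ and viewed, at most 10 in all, crops included, and the job is handed in when it is done.

Besides the shell and the picture viewer there is one more tool, called after "Emit:" as name(argument=value, ...) on one line, values as JSON. drive_tool: Moves the arm, as the interface text tells. Its arguments: {"type":"object","properties":{"moves":{"type":"array","items":{"type":"object","properties":{"delta_pos":{"type":"array","items":{"type":"number"}},"turn":{"type":"number"},"claw":{"type":"number"}}}}},"required":["moves"]}

```bash
mkdir -p pics; cat > h.py <<'E'
import numpy as np, cv2
from station import monitor, cams, ticket
def cap(n):
    c=cams.capture(n); h=c["color"].shape[0]; f=h/2/np.tan(np.radians(c["vertical_fov"])/2)
    v,u=np.mgrid[:h,:c["color"].shape[1]]; z=c["range_z"]
    P=np.stack([(u-c["cx"])/f*z,(v-c["cy"])/f*z,z],-1)
    E=np.array(c["extrinsics"]); W=P@E[:3,:3].T+E[:3,3]
    W[z==0]=np.nan
    return c["color"],W
def save(n,img): cv2.imwrite("pics/"+n,cv2.cvtColor(img,cv2.COLOR_RGB2BGR))
E
python3 - <<'E'
from h import *
s=monitor.sense(); print({k:np.round(v,3).tolist() for k,v in s.items()})
a,A=cap("scene"); b,B=cap("top"); np.savez("w0",A=A,B=B,a=a,b=b)
save("s0.png",a); save("t0.png",b)
E
```

```text
{'time_s': 0.0, 'joints': [90.79, 22.09, 0.38, -0.03, -68.411, -14.815], 'joint_velocities': [-0.033, -0.014, 0.06, -0.054, -0.007, -0.016], 'effort': [-0.001, -39.066, 18.74, 4.22, 0.011, -0.0], 'tcp_pos': [0.151, 0.606, 0.221], 'ee_rot': [[0.97, -0.243, -0.0], [-0.243, -0.97, -0.002], [0.0, 0.002, -1.0]], 'wrist_force': [0.546, 1.535, 0.178], 'moment': [-0.013, -0.046, 0.051], 'gripper_force': 0.0, 'gripper_width': 1.0}
```

View pics/t0.png

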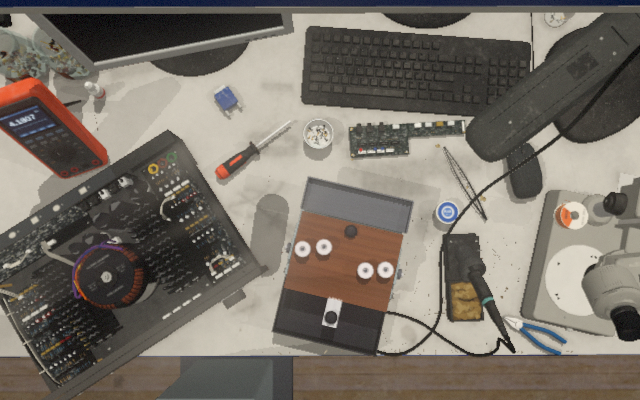

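View pics/s0.png

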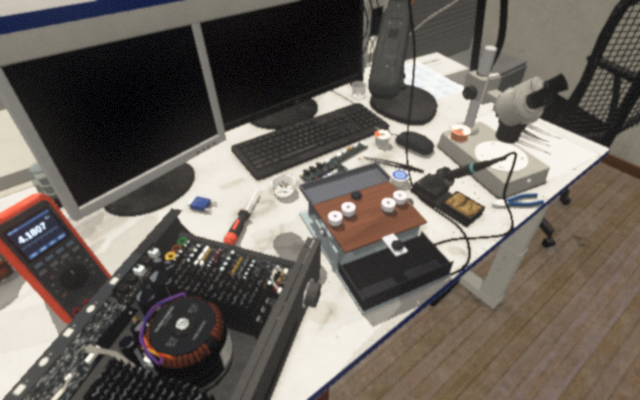

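The top view shows the feet at about (302,249), (324,247), (366,270) and (386,269), the near knob at (330,315) and the far knob at (350,231). The cup is at (318,134) and the screwdriver at (250,150).

```bash
python3 - <<'E'
from h import *
d=np.load("w0.npz");B=d["B"];b=d["b"]
for n,(u,v) in dict(f1=(302,249),f2=(324,247),f3=(366,270),f4=(386,269),near=(330,317),nk2=(332,306),far=(350,231),cup=(318,134),sd=(250,150),shelfL=(310,182),shelfR=(410,205)).items():
    print(n,np.round(np.nanmedian(B[v-1:v+2,u-1:u+2].reshape(-1,3),0),4))
# feet: bright blobs above plate
hsv=cv2.cvtColor(b,cv2.COLOR_RGB2HSV); m=((hsv[...,1]<60)&(hsv[...,2]>140)&(B[...,2]>0.088)&(B[...,2]<0.11)).astype(np.uint8)
m[:, :280]=0; m[:,420:]=0; m[:220]=0;m[330:]=0
n,l,st,c=cv2.connectedComponentsWithStats(m)
for i in range(1,n):
    if st[i,4]>20: print(st[i],np.round(c[i],1),np.round(B[l==i].mean(0),4),np.ptp(B[l==i],0).round(3))
# knobs dark at z~.091
m=((hsv[...,2]<70)&(B[...,2]>0.085)&(B[...,2]<0.1)).astype(np.uint8)
m[:, :280]=0; m[:,420:]=0; m[:200]=0;m[340:]=0
n,l,st,c=cv2.connectedComponentsWithStats(m)
for i in range(1,n):
    if st[i,4]>20: print('dark',st[i],np.round(c[i],1),np.round(B[l==i].mean(0),4),np.ptp(B[l==i],0).round(3))
save("t0c.png",cv2.resize(b[170:360,265:420],None,fx=3.1,fy=3.1,interpolation=cv2.INTER_CUBIC))
E
```

```text
f1 [ 0.4636 -0.2481  0.0962]
f2 [ 0.467  -0.2863  0.0973]
f3 [ 0.4271 -0.3589  0.0973]
f4 [ 0.4287 -0.3936  0.0977]
near [ 0.3465 -0.2963  0.0917]
nk2 [ 0.3638 -0.3     0.079 ]
far [ 0.4947 -0.3321  0.0905]
cup [ 0.6883 -0.2753  0.0049]
sd [ 0.6531 -0.1442  0.0206]
shelfL [ 0.5832 -0.2615  0.0784]
shelfR [ 0.5413 -0.4405  0.0784]
[316 239  16  16 186] [323.2 246.9] [ 0.4672 -0.285   0.099 ] [0.026 0.026 0.009]
[295 242  15  15 185] [302. 249.] [ 0.4637 -0.2481  0.0993] [0.024 0.024 0.009]
[357 263  16  16 195] [364.7 270.3] [ 0.4266 -0.3564  0.0989] [0.026 0.026 0.01 ]
[377 262  16  16 201] [384.7 269.6] [ 0.4277 -0.3911  0.0989] [0.026 0.026 0.014]
dark [326 312  11  11  85] [330.9 317.5] [ 0.3452 -0.2979  0.089 ] [0.018 0.017 0.008]
```

View pics/t0c.png

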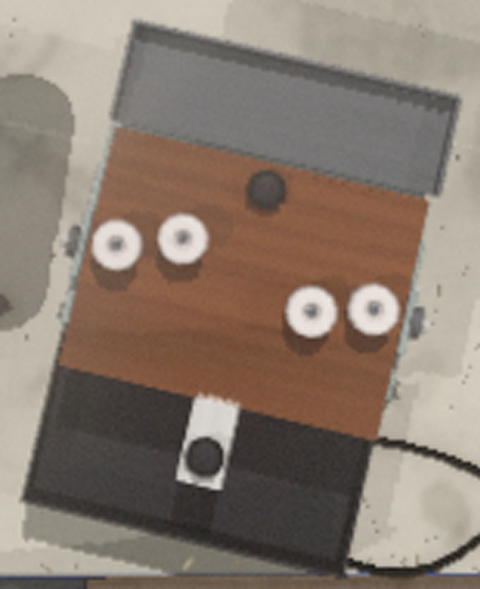

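The crop confirms the layout: knob line from near (330,317) to far (350,231), with feet in pairs either side. The slip frame origin is about (0.4425, -0.3197) at yaw -12.8 deg. Before moving I'll check obstacle heights along the way.

```bash
python3 - <<'E'
from h import *
d=np.load("w0.npz")
for k in "BA":
    W=d[k].reshape(-1,3); W=W[~np.isnan(W[:,0])]
    print(k)
    for y0 in np.arange(0.8,-0.5,-0.1):
        print(round(y0,1),[ (round(float(np.percentile(q,99.5)),2) if len(q:=W[(W[:,0]>=x0)&(W[:,0]<x0+.1)&(W[:,1]<=y0)&(W[:,1]>y0-.1)][:,2])>15 else None) for x0 in np.arange(0,0.9,.1)])
o=np.array([.4425,-.3197]);t=np.radians(-12.8);ex=np.array([np.cos(t),np.sin(t)]);ey=np.array([-ex[1],ex[0]])
for p in [(.4637,-.2481),(.4672,-.285),(.4266,-.3564),(.4277,-.3911)]: print(np.round([(p-o)@ex*1e3,(p-o)@ey*1e3],1))
E
```

```text
B
0.8 [-0.74, None, None, None, None, None, None, None, None]
0.7 [-0.74, None, None, None, None, None, None, None, None]
0.6 [None, None, None, None, None, None, None, None, None]
0.5 [-0.74, None, None, None, None, None, None, None, None]
0.4 [-0.74, None, 0.0, 0.05, 0.01, 0.0, 0.0, 0.08, 0.09]
0.3 [-0.74, None, 0.06, 0.09, 0.11, 0.11, 0.21, 0.21, 0.11]
0.2 [-0.64, 0.02, 0.12, 0.12, 0.12, 0.12, 0.21, 0.21, 0.27]
0.1 [None, -0.24, 0.12, 0.12, 0.12, 0.12, 0.11, 0.46, 0.23]
0.0 [None, -0.23, 0.0, 0.12, 0.1, 0.08, 0.11, 0.46, 0.2]
-0.1 [-0.31, -0.24, 0.0, 0.11, 0.12, 0.05, 0.03, 0.46, 0.17]
-0.2 [-0.74, None, 0.05, 0.09, 0.1, 0.09, 0.03, 0.46, 0.14]
-0.3 [-0.74, None, 0.05, 0.09, 0.1, 0.09, 0.03, 0.46, 0.03]
-0.4 [-0.74, None, 0.01, 0.08, 0.1, 0.09, 0.02, 0.46, 0.03]
A
0.8 [None, None, None, None, None, None, None, None, None]
0.7 [None, None, None, None, None, None, None, None, None]
0.6 [None, None, None, None, None, None, None, None, None]
0.5 [None, None, None, None, None, None, None, None, None]
0.4 [None, None, None, None, None, 0.0, 0.0, 0.01, None]
0.3 [None, None, None, 0.1, 0.11, 0.11, 0.21, 0.21, 0.06]
0.2 [None, None, None, 0.12, 0.12, 0.12, 0.21, 0.47, 0.37]
0.1 [None, None, 0.11, 0.12, 0.12, 0.12, 0.11, 0.47, 0.37]
0.0 [None, None, 0.0, 0.11, 0.1, 0.09, 0.11, 0.47, 0.36]
-0.1 [None, None, 0.0, 0.11, 0.11, 0.05, 0.03, 0.45, 0.36]
-0.2 [None, None, 0.05, 0.09, 0.1, 0.09, 0.03, 0.43, 0.35]
-0.3 [None, None, 0.05, 0.09, 0.1, 0.09, 0.03, 0.42, 0.03]
-0.4 [None, None, 0.01, 0.07, 0.1, 0.09, 0.01, 0.03, 0.03]
[ 4.8 74.5]
[16.4 39.3]
[ -7.4 -39.3]
[  1.4 -72.9]
```

Emit:
drive_tool(moves=[{"delta_pos": [39.5,29.5,0],"claw": 0},{"delta_pos": [39.5,29.5,0],"claw": 0},{"delta_pos": [39.5,29.5,0],"claw": 0},{"delta_pos": [39.5,29.5,0],"claw": 0},{"delta_pos": [39.5,29.5,0],"claw": 0},{"delta_pos": [39.5,29.5,0],"claw": 0},{"delta_pos": [39.5,29.5,0],"claw": 0},{"delta_pos": [39.5,29.5,0],"claw": 0},{"delta_pos": [21.5,38.8,0],"claw": 0},{"delta_pos": [21.5,38.8,0],"claw": 0},{"delta_pos": [21.5,38.8,0],"claw": 0},{"delta_pos": [21.5,38.8,0],"claw": 0}])

```text
invalid input
```

Emit:
drive_tool(moves=[{"delta_pos": [39.5,29.5,0],"turn": 0,"claw": 0},{"delta_pos": [39.5,29.5,0],"turn": 0,"claw": 0},{"delta_pos": [39.5,29.5,0],"turn": 0,"claw": 0},{"delta_pos": [39.5,29.5,0],"turn": 0,"claw": 0},{"delta_pos": [39.5,29.5,0],"turn": 0,"claw": 0},{"delta_pos": [39.5,29.5,0],"turn": 0,"claw": 0},{"delta_pos": [39.5,29.5,0],"turn": 0,"claw": 0},{"delta_pos": [39.5,29.5,0],"turn": 0,"claw": 0},{"delta_pos": [21.5,38.8,0],"turn": 0,"claw": 0},{"delta_pos": [21.5,38.8,0],"turn": 0,"claw": 0},{"delta_pos": [21.5,38.8,0],"turn": 0,"claw": 0},{"delta_pos": [21.5,38.8,0],"turn": 0,"claw": 0}])

```text
time_s: 1.6
tcp_pos: [0.4466, 0.1279, 0.2223]
ee_rot: [[0.97, -0.242, -0.0], [-0.242, -0.97, -0.0], [-0.0, 0.0, -1.0]]
wrist_force: [0.2, 1.1, 0.4]
gripper_width: 0.0
gripper_force: 0.0
```

Emit:
drive_tool(moves=[{"delta_pos": [21.5,38.8,0],"turn": 0,"claw": 0},{"delta_pos": [21.5,38.8,0],"turn": 0,"claw": 0},{"delta_pos": [21.5,38.8,0],"turn": 0,"claw": 0},{"delta_pos": [-8.4,46,0],"turn": 0,"claw": 0},{"delta_pos": [-8.4,46,0],"turn": 0,"claw": 0},{"delta_pos": [-8.4,46,0],"turn": 0,"claw": 0},{"delta_pos": [-8.4,46,0],"turn": 0,"claw": 0},{"delta_pos": [-8.4,46,0],"turn": 0,"claw": 0},{"delta_pos": [-8.4,46,0],"turn": 0,"claw": 0},{"delta_pos": [-8.4,46,0],"turn": 0,"claw": 0},{"delta_pos": [0,0,0],"turn": 0.172,"claw": 0},{"delta_pos": [0,0,0],"turn": 0.172,"claw": 0}])

```text
time_s: 3.1
tcp_pos: [0.3451, -0.2978, 0.2221]
ee_rot: [[0.827, -0.562, -0.001], [-0.562, -0.827, 0.001], [-0.001, 0.0, -1.0]]
wrist_force: [-0.2, 0.2, -0.2]
gripper_width: 0.004
gripper_force: 0.0
```

Emit:
drive_tool(moves=[{"delta_pos": [0,0,0],"turn": 0.172,"claw": 0},{"delta_pos": [0,0,0],"turn": 0.172,"claw": 0},{"delta_pos": [0,0,20],"turn": 0.172,"claw": 0},{"delta_pos": [0,0,20],"turn": 0.172,"claw": 0},{"delta_pos": [0,0,20],"turn": 0.172,"claw": 0},{"delta_pos": [0,0,20],"turn": 0.172,"claw": 0},{"delta_pos": [0,0,20],"turn": 0.172,"claw": 0},{"delta_pos": [0,0,0],"turn": 0,"claw": 0}])

```text
time_s: 4.1
tcp_pos: [0.3446, -0.2967, 0.1211]
ee_rot: [[-0.219, -0.976, -0.004], [-0.976, 0.219, 0.002], [-0.001, 0.004, -1.0]]
wrist_force: [1.1, 0.0, 0.4]
gripper_width: 0.004
gripper_force: 0.0
```

Emit:
drive_tool(moves=[{"delta_pos": [0,0,14],"turn": 0,"claw": 0},{"delta_pos": [0,0,12],"turn": 0,"claw": 0},{"delta_pos": [0,0,3],"turn": 0,"claw": 0},{"delta_pos": [0,0,3],"turn": 0,"claw": 0},{"delta_pos": [0,0,3],"turn": 0,"claw": 0},{"delta_pos": [0,0,3],"turn": 0,"claw": 0},{"delta_pos": [0,0,3],"turn": 0,"claw": 0},{"delta_pos": [0,0,3],"turn": 0,"claw": 0},{"delta_pos": [0,0,3],"turn": 0,"claw": 0},{"delta_pos": [0,0,2],"turn": 0,"claw": 0},{"delta_pos": [0,0,0],"turn": 0,"claw": 0}])

```text
time_s: 5.48
tcp_pos: [0.3463, -0.2974, 0.0733]
ee_rot: [[-0.22, -0.975, 0.001], [-0.975, 0.22, -0.0], [-0.0, -0.001, -1.0]]
wrist_force: [-0.1, 0.3, 0.6]
gripper_width: 0.005
gripper_force: 0.0
```

```bash
cat > look.py <<'E'
from h import *
import sys
b,B=cap("top"); np.savez(sys.argv[1],b=b,B=B); a,A=cap("scene")
save(sys.argv[1]+".png",np.hstack([cv2.resize(b[160:360,260:430],(467,550)),cv2.resize(a[140:320,270:470],(333,300))[:,:333] if 0 else cv2.copyMakeBorder(cv2.resize(a[150:310,280:460],(333,296)),0,254,0,0,cv2.BORDER_CONSTANT)]))
o=np.array([.4425,-.3197]);t=np.radians(-12.8);R=np.array([[np.cos(t),np.sin(t)],[-np.sin(t),np.cos(t)]])
hsv=cv2.cvtColor(b,cv2.COLOR_RGB2HSV); L=(B[...,:2]-o)@R.T
m=((hsv[...,1]<60)&(hsv[...,2]>130)&(B[...,2]>0.015)&(B[...,2]<0.14)&(abs(L[...,1])<.094)&(L[...,0]>-.155)&(L[...,0]<.125)).astype(np.uint8)
n,l,st,c=cv2.connectedComponentsWithStats(m)
for i in range(1,n):
    if st[i,4]>40: print(st[i,4],np.round(c[i]),np.round(B[l==i].mean(0),4),"slip",np.round(L[l==i].mean(0)*1e3,1), "ztop",np.percentile(B[l==i][:,2],90).round(4))
# plate slope from brown wood pixels
w=(hsv[...,1]>90)&(hsv[...,0]<15)&(abs(L[...,1])<.09)&(abs(L[...,0])<.06)&(B[...,2]<.12)&(B[...,2]>.03)
if w.sum()>100:
    p=np.polyfit(L[w][:,0],B[w][:,2],1); print("slope deg",np.degrees(np.arctan(p[0])).round(2),w.sum())
s=monitor.sense(); print(s["time_s"],np.round(s["tcp_pos"],4),np.round(s["wrist_force"],1))
E
python3 look.py pics/l1
```

```text
216 [323. 249.] [ 0.4634 -0.2845  0.0998] slip [12.6 38.9] ztop 0.1041
214 [301. 256.] [ 0.4517 -0.2455  0.0963] slip [-7.4 74.4] ztop 0.1003
206 [385. 272.] [ 0.4239 -0.3909  0.0979] slip [ -2.3 -73.6] ztop 0.1014
49 [369. 277.] [ 0.4142 -0.3639  0.0918] slip [-17.8 -49.4] ztop 0.0982
slope deg 10.48 4478
5.575 [ 0.3465 -0.2974  0.0734] [0.4 0.6 0. ]
```

Emit:
drive_tool(moves=[{"delta_pos": [0,0,2.5],"turn": 0,"claw": 0},{"delta_pos": [0,0,2.5],"turn": 0,"claw": 0},{"delta_pos": [0,0,2.5],"turn": 0,"claw": 0},{"delta_pos": [0,0,2.5],"turn": 0,"claw": 0},{"delta_pos": [0,0,2.5],"turn": 0,"claw": 0},{"delta_pos": [0,0,2.5],"turn": 0,"claw": 0},{"delta_pos": [0,0,0],"turn": 0,"claw": 0},{"delta_pos": [0,0,0],"turn": 0,"claw": 0},{"delta_pos": [0,0,0],"turn": 0,"claw": 0},{"delta_pos": [0,0,0],"turn": 0,"claw": 0},{"delta_pos": [0,0,0],"turn": 0,"claw": 0}])

```text
time_s: 6.95
tcp_pos: [0.3454, -0.2972, 0.0584]
ee_rot: [[-0.22, -0.975, -0.001], [-0.975, 0.22, 0.0], [-0.0, 0.001, -1.0]]
wrist_force: [0.3, -0.5, 2.4]
gripper_width: 0.007
gripper_force: 0.7
```

```bash
python3 look.py pics/l2
```

```text
222 [322. 251.] [ 0.4597 -0.2836  0.1012] slip [ 8.8 39. ] ztop 0.1065
215 [384. 274.] [ 0.4207 -0.3905  0.0969] slip [ -5.5 -73.8] ztop 0.1018
slope deg 19.25 4856
7.05 [ 0.3455 -0.2972  0.0584] [0.4 0.  2.3]
```

Emit:
drive_tool(moves=[{"delta_pos": [0,0,-30],"turn": 0,"claw": 0},{"delta_pos": [0,0,-60],"turn": 0,"claw": 0},{"delta_pos": [0,60,-60],"turn": 0,"claw": 0},{"delta_pos": [0,60,0],"turn": 0,"claw": 0},{"delta_pos": [0,0,0],"turn": 0,"claw": 0}])

```text
time_s: 7.68
tcp_pos: [0.2402, -0.2726, 0.1924]
ee_rot: [[-0.222, -0.975, -0.0], [-0.975, 0.222, 0.002], [-0.002, 0.001, -1.0]]
wrist_force: [0.4, -0.5, 0.2]
gripper_width: 0.004
gripper_force: 0.0
```

```bash
sed -i 's/save(sys.argv\[1\]/save(sys.argv[1][5:]/' look.py; python3 look.py pics/l3
```

```text
58 [316. 193.] [ 0.5627 -0.2718  0.0777] slip [106.6  73.4] ztop 0.0794
226 [322. 251.] [ 0.4596 -0.2837  0.1014] slip [ 8.7 38.9] ztop 0.1065
232 [384. 274.] [ 0.4208 -0.39    0.0965] slip [ -5.6 -73.4] ztop 0.1018
228 [333. 305.] [ 0.3626 -0.3017  0.05  ] slip [-81.9  -0.2] ztop 0.0564
slope deg 19.29 6210
7.775 [ 0.2438 -0.2742  0.1928] [ 1.2 -0.4 -0.1]
```

View pics/l3.png

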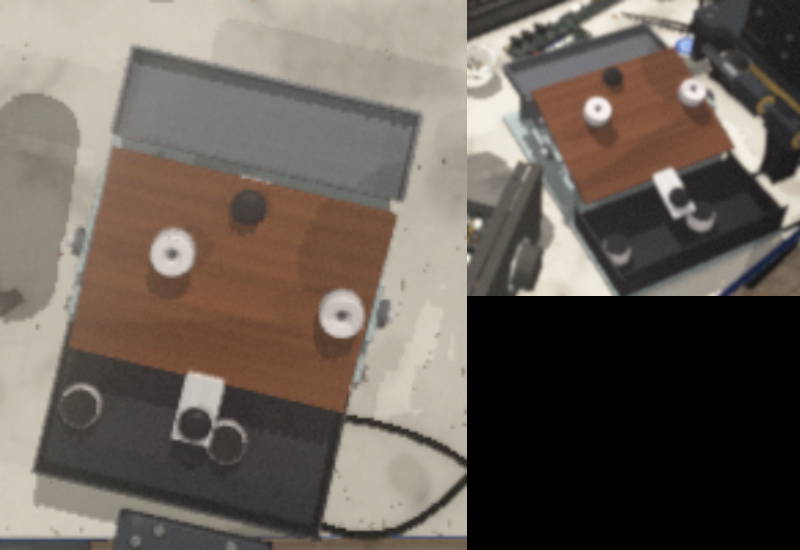

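Both sound feet hold (left inner, right outer). The two worn feet lie sole up in the tray at crop (80,405) and (227,441), the second one close to the tongue. I'll check its height.

```bash
python3 - <<'E'
from h import *
B=np.load("pics/l3.npz")["B"]
o=np.array([.4425,-.3197]);t=np.radians(-12.8);R=np.array([[np.cos(t),np.sin(t)],[-np.sin(t),np.cos(t)]])
L=(B[...,:2]-o)@R.T*1e3
for n,(u,v) in dict(inner=(342.6,320.4),outer=(289,307.5)).items():
    u=int(round(u));v=int(round(v))
    print(n)
    for dv in range(-9,10,3): print([tuple(np.round([*L[v+dv,u+du],B[v+dv,u+du,2]*1e3]).astype(int).tolist()) for du in range(-9,10,3)])
E
```

```text
inner
[(-92, -5, 55), (-92, -11, 46), (-95, -18, 8), (-94, -24, 11), (-93, -29, 9), (-91, -35, 11), (-90, -40, 10)]
[(-97, -6, 58), (-97, -12, 45), (-99, -18, 23), (-97, -24, 25), (-98, -30, 11), (-97, -36, 10), (-96, -41, 10)]
[(-102, -7, 54), (-105, -14, 28), (-103, -19, 30), (-102, -25, 30), (-101, -30, 30), (-102, -37, 13), (-101, -43, 11)]
[(-110, -9, 40), (-110, -15, 28), (-109, -20, 30), (-108, -26, 29), (-106, -31, 31), (-106, -37, 24), (-106, -44, 11)]
[(-119, -12, 10), (-115, -16, 30), (-114, -22, 30), (-113, -27, 30), (-112, -32, 30), (-113, -40, 10), (-112, -45, 11)]
[(-125, -13, 6), (-120, -17, 31), (-119, -23, 31), (-118, -28, 28), (-117, -34, 31), (-118, -41, 11), (-118, -46, 9)]
[(-130, -14, 11), (-129, -20, 13), (-128, -25, 9), (-126, -31, 10), (-125, -36, 11), (-124, -42, 8), (-123, -47, 12)]
outer
[(-94, 96, 39), (-97, 92, 9), (-96, 87, 8), (-94, 81, 10), (-93, 76, 10), (-92, 70, 11), (-91, 65, 9)]
[(-101, 96, 26), (-102, 91, 11), (-99, 85, 28), (-97, 79, 30), (-96, 74, 29), (-97, 69, 11), (-96, 63, 12)]
[(-109, 95, 13), (-105, 89, 30), (-104, 83, 31), (-103, 78, 29), (-101, 72, 31), (-101, 67, 25), (-102, 62, 9)]
[(-115, 94, 9), (-110, 87, 32), (-109, 82, 30), (-108, 77, 29), (-107, 71, 29), (-106, 66, 28), (-107, 61, 10)]
[(-120, 93, 10), (-116, 86, 31), (-115, 81, 30), (-114, 75, 28), (-112, 70, 28), (-112, 65, 24), (-112, 60, 11)]
[(-125, 91, 14), (-124, 86, 14), (-120, 80, 30), (-119, 74, 29), (-118, 69, 24), (-119, 64, 12), (-118, 58, 10)]
[(-131, 90, 9), (-129, 85, 11), (-128, 79, 11), (-127, 74, 10), (-125, 68, 14), (-125, 63, 9), (-123, 57, 9)]
```

Emit:
drive_tool(moves=[{"delta_pos": [0,-50,0],"turn": 0,"claw": 0},{"delta_pos": [0,-50,0],"turn": 0,"claw": 0},{"delta_pos": [0,-50,0],"turn": 0,"claw": 0},{"delta_pos": [0,-50,0],"turn": 0,"claw": 0},{"delta_pos": [0,-50,20],"turn": 0,"claw": 0},{"delta_pos": [0,0,20],"turn": 0,"claw": 0},{"delta_pos": [0,0,0],"turn": 0,"claw": 0}])

```text
time_s: 8.65
tcp_pos: [0.4879, -0.3288, 0.1491]
ee_rot: [[-0.22, -0.975, -0.007], [-0.976, 0.22, 0.003], [-0.001, 0.007, -1.0]]
wrist_force: [0.2, 0.0, 0.1]
gripper_width: 0.004
gripper_force: 0.0
```

Emit:
drive_tool(moves=[{"delta_pos": [1,-4,20],"turn": 0,"claw": 0},{"delta_pos": [0,0,12],"turn": 0,"claw": 0},{"delta_pos": [0,0,4],"turn": 0,"claw": 0},{"delta_pos": [0,0,4],"turn": 0,"claw": 0},{"delta_pos": [0,0,4],"turn": 0,"claw": 0},{"delta_pos": [0,0,4],"turn": 0,"claw": 0},{"delta_pos": [0,0,4],"turn": 0,"claw": 0},{"delta_pos": [0,0,4],"turn": 0,"claw": 0},{"delta_pos": [0,0,3],"turn": 0,"claw": 0},{"delta_pos": [0,0,0],"turn": 0,"claw": 0},{"delta_pos": [0,0,0],"turn": 0,"claw": 0}])

```text
time_s: 10.02
tcp_pos: [0.4972, -0.3332, 0.0977]
ee_rot: [[-0.218, -0.976, 0.013], [-0.976, 0.218, -0.006], [0.003, -0.014, -1.0]]
wrist_force: [4.6, 0.6, 7.2]
gripper_width: -0.001
gripper_force: 3.7
```

```bash
python3 look.py pics/l4
```

```text
84 [321. 252.] [ 0.4588 -0.2813  0.1   ] slip [ 7.4 41.1] ztop 0.1022
190 [385. 271.] [ 0.4253 -0.3913  0.0984] slip [ -1.  -73.6] ztop 0.1015
slope deg 7.06 2448
10.125 [ 0.4972 -0.3332  0.0977] [ 4.5 -0.   7.6]
```

Emit:
drive_tool(moves=[{"delta_pos": [0,0,3],"turn": 0,"claw": 0},{"delta_pos": [0,0,3],"turn": 0,"claw": 0},{"delta_pos": [0,0,3],"turn": 0,"claw": 0},{"delta_pos": [0,0,3],"turn": 0,"claw": 0},{"delta_pos": [0,0,0],"turn": 0,"claw": 0},{"delta_pos": [0,0,0],"turn": 0,"claw": 0}])

```text
time_s: 10.88
tcp_pos: [0.4979, -0.3336, 0.0905]
ee_rot: [[-0.216, -0.976, 0.015], [-0.976, 0.216, -0.008], [0.005, -0.016, -1.0]]
wrist_force: [-1.1, 4.4, 27.6]
gripper_width: 0.004
gripper_force: 14.1
```

Emit:
drive_tool(moves=[{"delta_pos": [0,0,-12],"turn": 0,"claw": 0},{"delta_pos": [0,0,-40],"turn": 0,"claw": 0.6},{"delta_pos": [0,60,-40],"turn": 0,"claw": 0.6},{"delta_pos": [0,60,0],"turn": 0,"claw": 0.6},{"delta_pos": [0,60,0],"turn": 0,"claw": 0.6},{"delta_pos": [0,0,0],"turn": 0,"claw": 0.6},{"delta_pos": [0,0,0],"turn": 0,"claw": 0.6}])

```text
time_s: 11.75
tcp_pos: [0.3245, -0.2937, 0.1689]
ee_rot: [[-0.22, -0.975, 0.001], [-0.975, 0.22, -0.001], [0.001, -0.002, -1.0]]
wrist_force: [0.3, 0.3, 0.6]
gripper_width: 0.568
gripper_force: 0.0
```

```bash
python3 look.py pics/l5
```

```text
203 [324. 247.] [ 0.4678 -0.2855  0.0975] slip [17.1 39. ] ztop 0.101
209 [385. 269.] [ 0.428  -0.3917  0.0979] slip [  1.8 -73.5] ztop 0.1007
slope deg 0.12 5667
11.85 [ 0.3252 -0.2938  0.1686] [-0.7 -0.3  0.4]
```

Emit:
drive_tool(moves=[{"delta_pos": [-13,-46,0],"turn": 0,"claw": 0.6},{"delta_pos": [-13,-46,0],"turn": 0,"claw": 0.6},{"delta_pos": [-13.5,-45,10],"turn": 0,"claw": 0.6},{"delta_pos": [0,0,30],"turn": 0,"claw": 0.6},{"delta_pos": [0,0,0],"turn": 0,"claw": 0.6},{"delta_pos": [0,0,0],"turn": 0,"claw": 0.6}])

```text
time_s: 12.6
tcp_pos: [0.4671, -0.2854, 0.1289]
ee_rot: [[-0.22, -0.976, 0.0], [-0.976, 0.22, -0.001], [0.001, -0.0, -1.0]]
wrist_force: [-0.4, -0.7, 0.1]
gripper_width: 0.601
gripper_force: 0.0
```

Well centred; go down 39 mm, grip, lift.

Emit:
drive_tool(moves=[{"delta_pos": [0,0,20],"turn": 0,"claw": 0.6},{"delta_pos": [0,0,19],"turn": 0,"claw": 0.6},{"delta_pos": [0,0,0],"turn": 0,"claw": 0.6},{"delta_pos": [0,0,0],"turn": 0,"claw": 0.2},{"delta_pos": [0,0,0],"turn": 0,"claw": 0.2},{"delta_pos": [0,0,0],"turn": 0,"claw": 0.2},{"delta_pos": [0,0,0],"turn": 0,"claw": 0.2},{"delta_pos": [0,0,-10],"turn": 0,"claw": 0.2},{"delta_pos": [0,0,-20],"turn": 0,"claw": 0.2},{"delta_pos": [0,0,0],"turn": 0,"claw": 0.2}])

```text
time_s: 13.85
tcp_pos: [0.4676, -0.2855, 0.1212]
ee_rot: [[-0.22, -0.976, 0.004], [-0.976, 0.22, -0.001], [0.0, -0.004, -1.0]]
wrist_force: [-0.5, 0.7, -0.0]
gripper_width: 0.307
gripper_force: 30.0
```

Emit:
drive_tool(moves=[{"delta_pos": [0,-38,0],"turn": 0,"claw": 0.2},{"delta_pos": [0,-38,0],"turn": 0,"claw": 0.2},{"delta_pos": [0,0,0],"turn": 0,"claw": 0.2},{"delta_pos": [0,0,15],"turn": 0,"claw": 0.2},{"delta_pos": [0,0,11],"turn": 0,"claw": 0.2},{"delta_pos": [0,0,5],"turn": 0,"claw": 0.2},{"delta_pos": [0,0,0],"turn": 0,"claw": 0.2},{"delta_pos": [0,0,0],"turn": 0,"claw": 0.2}])

```text
time_s: 14.85
tcp_pos: [0.5405, -0.3018, 0.0884]
ee_rot: [[-0.22, -0.975, 0.0], [-0.975, 0.22, -0.0], [0.0, -0.0, -1.0]]
wrist_force: [0.3, 1.1, -1.0]
gripper_width: 0.31
gripper_force: 30.0
```

Emit:
drive_tool(moves=[{"delta_pos": [0,0,0],"turn": 0,"claw": 0.4},{"delta_pos": [0,0,0],"turn": 0,"claw": 0.4},{"delta_pos": [0,0,-15],"turn": 0,"claw": 0.42},{"delta_pos": [0,0,-30],"turn": 0,"claw": 0.6},{"delta_pos": [0,60,-30],"turn": 0,"claw": 0.6},{"delta_pos": [0,60,0],"turn": 0,"claw": 0.6},{"delta_pos": [0,60,0],"turn": 0,"claw": 0.6},{"delta_pos": [0,0,0],"turn": 0,"claw": 0.6},{"delta_pos": [0,0,0],"turn": 0,"claw": 0.6}])

```text
time_s: 15.98
tcp_pos: [0.3701, -0.2636, 0.1629]
ee_rot: [[-0.22, -0.976, 0.004], [-0.976, 0.22, -0.002], [0.001, -0.004, -1.0]]
wrist_force: [0.5, -0.1, -0.4]
gripper_width: 0.599
gripper_force: 0.0
```

```bash
python3 look.py pics/l6
```

```text
208 [333. 204.] [ 0.5418 -0.3022  0.0949] slip [92.9 39. ] ztop 0.0986
201 [385. 269.] [ 0.4281 -0.3922  0.0979] slip [  2.  -73.9] ztop 0.1012
slope deg 0.02 4445
16.075 [ 0.3706 -0.2635  0.1622] [ 0.2 -0.5 -0.3]
```

Emit:
drive_tool(moves=[{"delta_pos": [38,-28,0],"turn": 0,"claw": 0.6},{"delta_pos": [38,-28,0],"turn": 0,"claw": 0.6},{"delta_pos": [36.5,-28,10],"turn": 0,"claw": 0.6},{"delta_pos": [0,0,23],"turn": 0,"claw": 0.6},{"delta_pos": [0,0,0],"turn": 0,"claw": 0.6},{"delta_pos": [0,0,0],"turn": 0,"claw": 0.6}])

```text
time_s: 16.82
tcp_pos: [0.4269, -0.3915, 0.1288]
ee_rot: [[-0.219, -0.976, 0.0], [-0.976, 0.219, -0.001], [0.001, -0.0, -1.0]]
wrist_force: [-0.3, -0.2, 0.4]
gripper_width: 0.601
gripper_force: 0.0
```

Emit:
drive_tool(moves=[{"delta_pos": [0,-1,20],"turn": 0,"claw": 0.6},{"delta_pos": [0,0,19],"turn": 0,"claw": 0.6},{"delta_pos": [0,0,0],"turn": 0,"claw": 0.6},{"delta_pos": [0,0,0],"turn": 0,"claw": 0.2},{"delta_pos": [0,0,0],"turn": 0,"claw": 0.2},{"delta_pos": [0,0,0],"turn": 0,"claw": 0.2},{"delta_pos": [0,0,0],"turn": 0,"claw": 0.2},{"delta_pos": [0,0,-10],"turn": 0,"claw": 0.2},{"delta_pos": [0,0,-20],"turn": 0,"claw": 0.2},{"delta_pos": [0,0,0],"turn": 0,"claw": 0.2}])

```text
time_s: 18.08
tcp_pos: [0.4282, -0.3922, 0.1213]
ee_rot: [[-0.22, -0.976, 0.004], [-0.976, 0.22, -0.002], [0.001, -0.004, -1.0]]
wrist_force: [0.6, 0.5, -0.4]
gripper_width: 0.306
gripper_force: 30.0
```

Emit:
drive_tool(moves=[{"delta_pos": [0,-31,0],"turn": 0,"claw": 0.2},{"delta_pos": [0,-30,0],"turn": 0,"claw": 0.2},{"delta_pos": [0,-30,0],"turn": 0,"claw": 0.2},{"delta_pos": [0,0,0],"turn": 0,"claw": 0.2},{"delta_pos": [0,0,15],"turn": 0,"claw": 0.2},{"delta_pos": [0,0,11],"turn": 0,"claw": 0.2},{"delta_pos": [0,0,5],"turn": 0,"claw": 0.2},{"delta_pos": [0,0,0],"turn": 0,"claw": 0.2},{"delta_pos": [0,0,0],"turn": 0,"claw": 0.2}])

```text
time_s: 19.2
tcp_pos: [0.5158, -0.4116, 0.0884]
ee_rot: [[-0.22, -0.975, 0.0], [-0.975, 0.22, -0.0], [0.0, -0.0, -1.0]]
wrist_force: [-0.6, -0.8, -0.6]
gripper_width: 0.312
gripper_force: 30.0
```

Emit:
drive_tool(moves=[{"delta_pos": [0,0,0],"turn": 0,"claw": 0.4},{"delta_pos": [0,0,0],"turn": 0,"claw": 0.4},{"delta_pos": [0,0,-15],"turn": 0,"claw": 0.42},{"delta_pos": [0,0,-30],"turn": 0,"claw": 0.6},{"delta_pos": [0,60,-60],"turn": 0,"claw": 0.6},{"delta_pos": [-30,60,-30],"turn": 0,"claw": 0.6},{"delta_pos": [-30,60,0],"turn": 0,"claw": 0.6},{"delta_pos": [0,0,0],"turn": 0,"claw": 0.6},{"delta_pos": [0,0,0],"turn": 0,"claw": 0.6}])

```text
time_s: 20.32
tcp_pos: [0.3811, -0.3266, 0.2048]
ee_rot: [[-0.22, -0.976, 0.003], [-0.976, 0.22, -0.002], [0.001, -0.004, -1.0]]
wrist_force: [-0.1, -0.0, 0.5]
gripper_width: 0.602
gripper_force: 0.0
```

```bash
python3 look.py pics/l7
```

```text
195 [333. 204.] [ 0.5417 -0.3022  0.0955] slip [92.8 39. ] ztop 0.0989
196 [396. 218.] [ 0.5167 -0.4119  0.0961] slip [ 92.8 -73.5] ztop 0.0991
slope deg -0.01 2880
20.425 [ 0.3817 -0.3269  0.2038] [ 0.1 -0.4 -0.8]
```

View pics/l7.png

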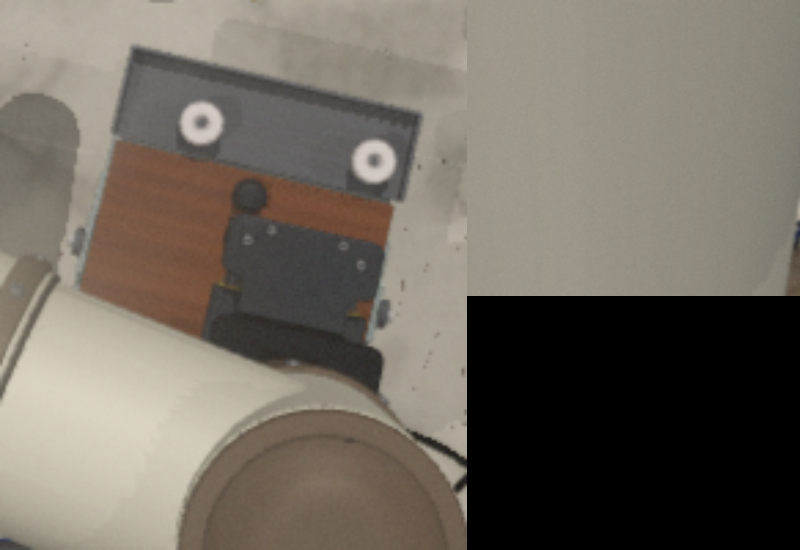

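Both sound feet stand upright on the shelf, at crop (202,123) and (374,161), and the plate is level. The arm is clear, and nothing has touched the tray since the test, so I'm handing the job in.

```bash
python3 -c "
from station import ticket
print(ticket.finish_job())"
```

```text
the job is handed in; nothing more can be done
None
```

I've handed the job in, with no verdict returned: at about 19° the two worn feet slipped into the tray, then I levelled the plate and stood the two sound feet upright on the shelf, without going near the screwdriver or the cup.

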